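# Unload two ball-coupler test stands by tag and hold up the reject

### The job

Two quick-release ball couplers have finished their test on the ball stands. Take the green-tagged one off its ball and lay it flat in the green pass nest, tongue along the tray, and let go; then take the red-tagged one off and hold it up for inspection. To free a coupler, pull its black thumb tab sideways, away from the housing, against the spring, and keep it pulled while lifting straight up. Finish while still holding the red-tagged coupler, level and still, about 10 cm above its ball; do not put it down or let go. Leave the bench timer where it stands.

Things in the scene. Friction and masses are not known exactly. Their poses are not given: they have to be found in the camera images.
- coupler_green: Coupler with green tag on top and green sleeve on the tongue's end (passed); 0.21 kg. Aluminium housing 34 x 34 x 32 mm; origin: centre of its underside, 36 mm above the bench while seated on the stand. Dark tongue, 14 mm square, runs to +x (17 to 62 mm), 9 to 23 mm above the underside. Brass slide with upright black thumb tab on the -y side. Outline 79 x 58 mm.
- coupler_red: Coupler of the same shape, size, weight and frame with red tag on top and red sleeve on the tongue's end (reject), latched on the other stand.
- coupler_green_tab (a point): Grasp point on the green-tagged coupler's black tab: x = 0, y = -35 (latch closed), z = 28 mm in the coupler's frame; same axes, moves with the latch. Tab: 14 mm in x, 12 mm in y, top at z = 37 mm; 12 mm free between tab and housing, nothing beside it along x: pinch it along x. The whole coupler can be lifted and carried by it.
- coupler_red_tab (a point): The same grasp point on the red-tagged coupler's black tab.
- coupler_green_latch (a joint): Latch slide of the green-tagged coupler: 0 = closed, grows (m) as the tab is pulled away from the housing along the coupler's -y; stop at 0.018. Spring return 3 N closed, 8 N at the stop. The ball is free from 0.0135 on; keep it out until the coupler has risen 25 mm. Once clear of the ball, the housing slides back to the held tab (0 again).
- coupler_red_latch (a joint): Latch slide of the red-tagged coupler; same values and spring.
- coupler_green_socket (a point): Centre of the green-tagged coupler's socket, 14 mm above its underside; on the ball's centre while seated.
- coupler_red_socket (a point): Centre of the red-tagged coupler's socket, 14 mm above its underside; on the ball's centre while seated.
- coupler_green_mid (a point): Middle of the green-tagged coupler's outline (79 x 58 mm with tab and tongue), on its underside: x = 22.5, y = -12, z = 0 mm in the coupler's frame; same axes.
- nest_pass: Green pass nest: fixed shallow tray with grey liner, outside 98 x 78 mm, inside 90 x 70 mm, long side along its x; floor 4 mm, rim 12 mm above the bench. Origin at bench height, placed so that a coupler whose frame lies on the nest's frame (same x and y axes) is centred in it.
- nest_middle (a point): Middle of the nest's floor, 4 mm above the bench: x = 22.5, y = -12 mm in the nest's frame; same axes.
- stand_green: Fixed grey test stand under the green-tagged coupler: base 77 x 72 x 10 mm, 20 mm steel ball on a stud between two seat rails and, 42 mm from the ball along x, a dark saddle with a 16 mm wide, 10 mm deep slot for the tongue. Origin: bench height under the ball's centre; x as the seated coupler's x. The coupler lifts straight up.
- stand_red: The same kind of stand, under the red-tagged coupler.
- stand_green_ball (a point): Centre of the ball under the green-tagged coupler, 50 mm above the bench.
- stand_red_ball (a point): Centre of the ball under the red-tagged coupler, 50 mm above the bench.
- bench_timer: Bystander: white bench timer, 39 x 68 x 66 mm, standing loose to the left of the stands. Origin: centre of its underside.

How it is judged (in metres and radians):
On the way, in this order (a step that is already met when the one before it is completed fails the run):
1. the green-tagged coupler's latch is pulled out while the coupler still sits on its ball (value of joint coupler_green_latch above 0.012 m and distance between coupler_green_socket and stand_green_ball below 0.006 m), for 0.1 s.
2. the green-tagged coupler lies flat in the green nest, let go (x of coupler_green_mid in the frame of nest_middle between -0.012 and 0.012 m and y of coupler_green_mid in the frame of nest_middle between -0.012 and 0.012 m and z of coupler_green_mid in the frame of nest_middle between -0.003 and 0.003 m and angle between coupler_green's own z axis and vertical below 0.09 rad and contact force between the fingers and coupler_green below 0.2 N and linear speed of coupler_green below 0.03 m/s), for 0.2 s.
3. the red-tagged coupler's latch is pulled out while the coupler still sits on its ball (value of joint coupler_red_latch above 0.012 m and distance between coupler_red_socket and stand_red_ball below 0.006 m), for 0.1 s.
At the end, for the whole second after the job is handed in: Green-tagged coupler flat in the nest (tilt < 0.09, middle within 12 mm of the nest's in x and y), let go, at rest; the red-tagged one held by the fingers (> 2 N), socket 60 to 160 mm above its ball, within 60 mm sideways, tilt < 0.3, slower than 30 mm/s, clear of the stands (all of step 2 and z of coupler_red_socket in the frame of stand_red_ball between 0.06 and 0.16 m and horizontal distance between coupler_red_socket and stand_red_ball below 0.06 m and angle between coupler_red's own z axis and vertical below 0.3 rad and linear speed of coupler_red below 0.03 m/s and contact force between the fingers and coupler_red above 2 N and contact force between each of stand_red, stand_green and coupler_red below 0.1 N); the arm keeps its last pose, push and grip.
It fails at once if the green-tagged coupler is torn off its ball with the latch closed (distance between coupler_green_socket and stand_green_ball between 0.008 and 0.018 m and value of joint coupler_green_latch below 0.006 m).
It fails at once if the red-tagged coupler is torn off its ball with the latch closed (distance between coupler_red_socket and stand_red_ball between 0.008 and 0.018 m and value of joint coupler_red_latch below 0.006 m).
It fails at once if the bench timer is knocked over or shifted by more than 30 mm (distance of bench_timer from where it was at the start of the episode above 0.03 m).
It also fails if it takes over 48 s, if anything falls off the work surface, if the arm or the gripper's body presses on something with over 40 N, if the wrist force passes 120 N, or if a joint passes its speed limit or range.

### The arm

A 6-joint arm with a two-finger parallel gripper is mounted at the origin on a cart in front of the work surface, level with it; the furniture and walls round the work are solid. World frame = base frame: x ahead of the robot, y to its left, z up, the work surface at z = 0. Lengths are in mm, angles in degrees, forces in N, time in s.
With the tool pointing down it reaches from about 350 to 850 mm from the base axis. Payload 8.1 kg.
Tool frame: the origin (TCP) lies at the very end of the fingers, on their centre line; the grasp point (between the pads) lies 19 mm behind it (r.grip_point_offset is the distance from the TCP to the grasp point, in mm); z points along the fingers, y is the line along which they close (so a half turn about z gives the same grasp; the last joint's range is limited). The gripper opens to 85 mm and grips with 20 to 120 N. Pads are 22 mm wide; open, the fingers measure 114 mm over their backs; the gripper's body (76 mm by 85 mm) begins 54 mm behind the grasp point. The pads swing forward as they close: fully open they stand 13 mm farther back than shut.
Start: joints at [60.94, 7.471, 85.268, -0, 87.261, -4.893], TCP at [245.622, 547.426, 231.292] pointing down, gripper open.
Joint ranges: [-169.43, 169.43], [-51.17, 129.36], [1.28, 143.12], [-76.62, 256.62], [0, 156.53], [-152.29, 152.29]. Speed limits (degrees/s): [136.94, 136.94, 159.86, 180, 180, 180].

### API

Orientations are given as [roll, pitch, yaw] about the fixed x, y, z axes, in that order (R = Rz(yaw) Ry(pitch) Rx(roll)).
In Python, from bench import status, eyes, r gives the robot as it stands.
- The arm moves only by the shell command python3 -m handwheel 'ROWS' [FORCE]. ROWS is a JSON object whose one key "series" holds a list that holds one entry, the list of rows, each a list of 7 numbers: the shift along the tool's x, y, z in cm, then the turn, a rotation vector about the tool's x, y, z in rad, then the opening, from 0 (shut) to 1 (fully open). In form: {"series": [[[tx, ty, tz, rx, ry, rz, claw], ...]]}. A call has 1 to 12 rows; each row is the pose to reach, as a shift and turn from the pose commanded when the call began, along the tool's axes at that moment; what a row does not reach only later rows make up. A row lasts 1/8 s, in which the tool goes at most 62.5 mm and 10.7 degrees, less where a joint would pass 70% of its speed; a pose out of reach is approached as far as the arm can. A call with a gripper value outside its range is refused whole. The fingers move at their own pace and stop on an object; FORCE is the grip in N (left out, the last holds). Time passes only in rows, so rows that repeat a pose let the fingers close. It gives the time, the measured TCP pose, the force, the opening and the grip force at its end, in the units of the state.
- status.sense(): the state, without advancing time (a new reading comes with each control period).
- eyes.snapshot(name): name is "side" or "top"; returns a dict with "img" (384x512x3 uint8, red, green, blue), "mtx" (3x3 intrinsics, pixels), "R" (3x3) and "t" (3): a world point X has camera coordinates R X + t. Camera axes: x right, y down, z forward; pixel columns grow to the right and rows downward; lengths in mm; the calibration is good to about 2 mm. A picture is of the moment at which its call begins. There is no depth.
- r.hand_in(): hands the job in; it is judged then, once.
The state is a dict: "time": time; "joint_pos": joint angles; "qd": joint speeds; "joint_efforts": joint torques, N m; "tool_pos": TCP position; "tcp_rot": TCP orientation; "ft_force": force on the tool from outside, world axes, zero at the start; "wrist_torque": the same for the moment, N m; "finger_gap": finger opening in mm; "grip_force": force on a finger pad.
Only numpy, scipy, OpenCV 4.12 (cv2) and the standard library are available. Lean on these libraries where they do the work, as an engineer would, in place of code of your own. Each camera call takes 0.05 s, during which the arm holds its last target. There are 200 camera calls.

## Working session

There is one attempt and no reset: what is moved stays moved. The work goes in short steps, Python scripts to look and compute and a shell command to move; the robot and the scene stay as the last step left them, time stands still between calls to the robot, and variables do not carry over. Pictures are saved under pics/ and viewed, at most 10 in all, crops included, and the job is handed in when it is done.

```bash
mkdir -p pics; python3 - <<'E'
from bench import status,eyes,r
import cv2,numpy as np
print(status.sense(), r.grip_point_offset)
for n in("side","top"):
    s=eyes.snapshot(n); cv2.imwrite(f"pics/{n}0.png",s["img"][:,:,::-1]); np.savez(f"{n}0.npz",**s)
    print(n,s["mtx"].round(1).tolist(),(-s["R"].T@s["t"]).round(),s["R"].round(3).tolist())
E
ls
```

```text
{'time': 0.0, 'joint_pos': array([ 6.09422400e+01,  7.51470697e+00,  8.53294324e+01, -1.56354895e-03,
        8.72591234e+01, -4.89304354e+00]), 'qd': array([ 0.09765281, -0.01851077,  0.07574261,  0.0377698 , -0.01623212,
        0.03217833]), 'joint_efforts': array([-3.78062959e-04, -5.69386983e+01, -5.00550771e+01, -4.39861617e-05,
        1.45632739e-02,  6.89975650e-05]), 'tool_pos': array([245.34457323, 546.95926633, 230.24711877]), 'tcp_rot': array([-1.79896980e+02, -7.25195665e-03,  1.55835353e+02]), 'ft_force': array([ 0.11230305,  0.48889087, -0.0236586 ]), 'wrist_torque': array([ 0.04530589, -0.0367274 , -0.06661472]), 'grip_force': 0.0, 'finger_gap': 85.4333078276986} 18.700000000000003
side [[415.6, 0.0, 252.8], [0.0, 415.6, 184.3], [0.0, 0.0, 1.0]] [ 172. -310.  515.] [[0.907, -0.421, -0.026], [-0.235, -0.455, -0.859], [0.35, 0.785, -0.511]]
top [[349.2, 0.0, 256.4], [0.0, 349.2, 194.9], [0.0, 0.0, 1.0]] [399. 348. 918.] [[0.012, -1.0, -0.02], [-0.997, -0.011, -0.073], [0.073, 0.021, -0.997]]
pics
side0.npz
top0.npz
```

View pics/side0.png

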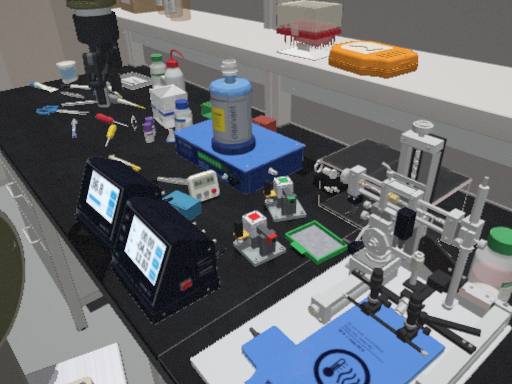

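View pics/top0.png

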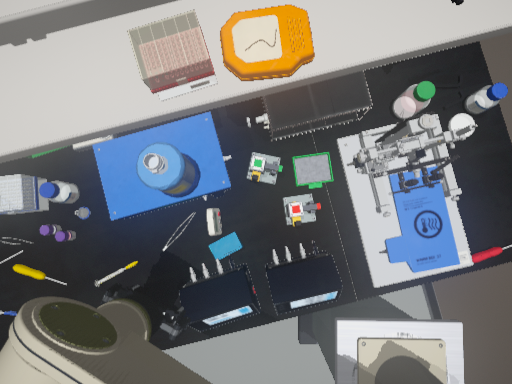

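The top view shows the green coupler at about (263,168), the red at (299,210), the nest at (313,170) and the timer at (213,221). In the side view they are at (283,185), (255,220), (317,241) and (203,187). I'll zoom in on both.

```bash
python3 - <<'E'
import cv2,numpy as np
a=np.load("top0.npz")["img"][140:236,200:340,::-1]; b=np.load("side0.npz")["img"][160:280,225:365,::-1]
cv2.imwrite("pics/zt.png",cv2.resize(a,None,fx=5.7,fy=5.7,interpolation=cv2.INTER_CUBIC))
cv2.imwrite("pics/zs.png",cv2.resize(b,None,fx=5,fy=5,interpolation=cv2.INTER_CUBIC))
E
```

```text
(no output)
```

View pics/zt.png

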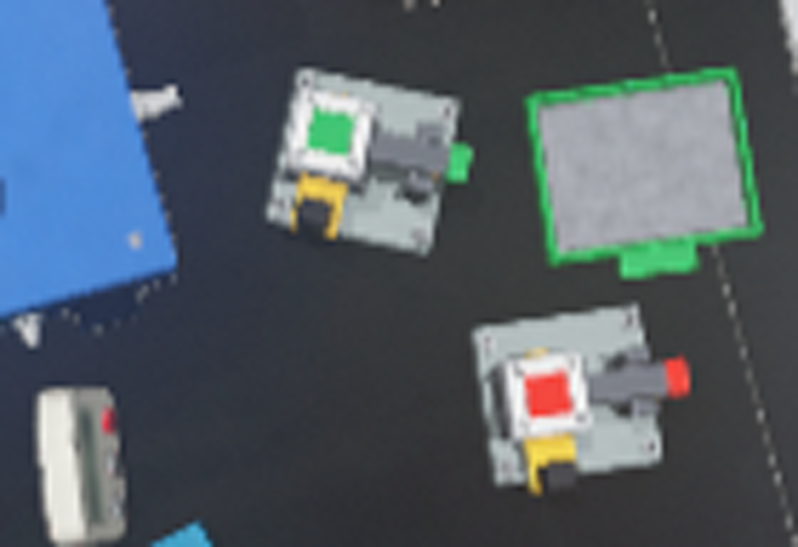

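View pics/zs.png

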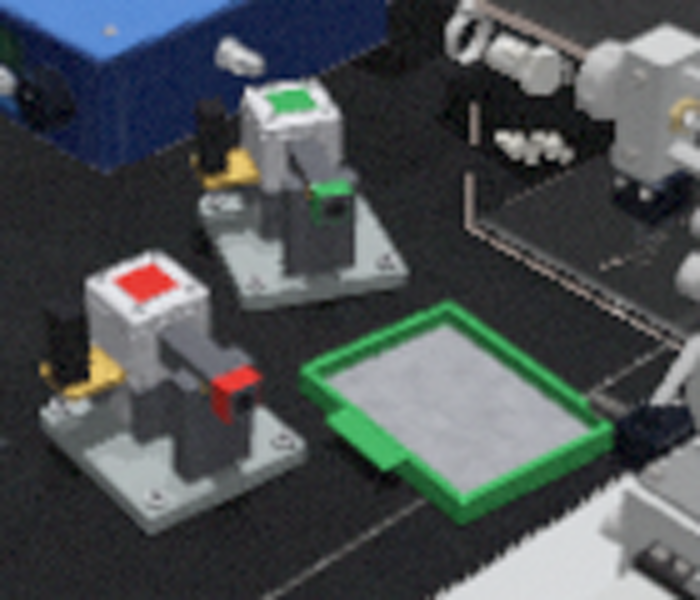

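The zooms show both couplers with tabs toward the robot and tongues to the right. Zoomed tab tops are at top (317,212) and (557,475), side (210,105) and (67,312). The nest has its lug toward the robot. Now I'll measure by masks and rays.

```bash
cat > h.py <<'E'
import cv2,numpy as np
def ray(s,u,v):
    d=s["R"].T@np.linalg.solve(s["mtx"],[u,v,1.]); return -s["R"].T@s["t"],d/np.linalg.norm(d)
def plane(s,uv,z):
    c,d=ray(s,*uv); return c+d*(z-c[2])/d[2]
def tri(s1,p1,s2,p2):
    A=[];b=[];R=[]
    for s,p in((s1,p1),(s2,p2)):
        c,d=ray(s,*p);P=np.eye(3)-np.outer(d,d);A.append(P);b.append(P@c)
    X=np.linalg.solve(A[0]+A[1],b[0]+b[1])
    return X,[float(np.linalg.norm(P@X-q)) for P,q in zip(A,b)]
def blobs(img,col,amin=6):
    x=img.astype(int);r,g,b=x[...,0],x[...,1],x[...,2]
    m=((g>1.5*r)&(g>1.5*b)&(g>70)) if col=="g" else ((r>2*g)&(r>2*b)&(r>110))
    n,l,st,c=cv2.connectedComponentsWithStats(m.astype(np.uint8))
    return [(int(st[i,4]),c[i].round(2),l==i) for i in range(1,n) if st[i,4]>=amin]
E
python3 - <<'E'
from h import *
T=np.load("top0.npz");S=np.load("side0.npz")
box={"t":(200,140,340,236),"s":(225,160,365,280)}
for k,s in(("t",T),("s",S)):
  x0,y0,x1,y1=box[k]
  for c in"gr":
    for a,p,m in blobs(s["img"],c):
      if x0<p[0]<x1 and y0<p[1]<y1:
        print(k,c,a,p,plane(s,p,68).round(1),plane(s,p,59).round(1))
        if a>150:
          q=cv2.approxPolyDP(cv2.convexHull(np.argwhere(m)[:,::-1].astype(np.int32)),3,True)[:,0]
          print("  nest hull",[(w.tolist(),plane(s,w,12).round(1)[:2].tolist()) for w in q])
f=5.7
zt=lambda u,v:(200+u/f-.4,140+v/f-.4); zs=lambda u,v:(225+u/5-.4,160+v/5-.4)
print("tabs",tri(T,zt(317,212),S,zs(210,105)),tri(T,zt(557,475),S,zs(67,312)))
E
```

```text
t g 297 [312.8  171.79] [518.9 228.8  68. ] [520.2 227.6  59. ]
  nest hull [([333, 180], [505.8, 168.7]), ([314, 188], [484.4, 217.9]), ([296, 186], [489.2, 264.5]), ([292, 157], [565.3, 275.3]), ([328, 152], [579.3, 181.4])]
t g 43 [257.6  162.79] [539.9 364.   68. ] [541.4 364.2  59. ]
t g 23 [280.13 168.22] [527.  308.6  68. ] [528.3 308.2  59. ]
t r 25 [318.44 205.88] [435.7 215.2  68. ] [436.1 213.8  59. ]
t r 44 [295.66 209.02] [427.4 270.3  68. ] [427.7 269.5  59. ]
s g 26 [282.96 179.62] [543.2 365.1  68. ] [550.6 378.7  59. ]
s g 21 [290.14 198.19] [520.8 294.   68. ] [527.8 306.2  59. ]
s g 654 [314.77 242.6 ] [489.7 153.6  68. ] [496.1 163.   59. ]
  nest hull [([347, 245], [579.6, 178.4]), ([342, 252], [559.4, 165.9]), ([316, 264], [499.2, 159.4]), ([292, 246], [485.8, 222.3]), ([285, 233], [493.3, 263.4]), ([315, 220], [569.2, 273.9])]
s r 47 [253.72 216.04] [430.4 271.2  68. ] [435.6 282.9  59. ]
s r 43 [271.12 236.58] [431.2 201.6  68. ] [436.5 211.8  59. ]
tabs (array([505.25746137, 369.02956252,  73.61893306]), [0.7660261094982996, 0.7660261094982911]) (array([394.96097272, 265.85115169,  69.31037012]), [1.2046444867432144, 1.20464448674322])
```

```bash
cat >> h.py <<'E'
from scipy.spatial.transform import Rotation as Ro
def go(tgt,yaw,cur=None):
    from bench import status
    s=status.sense(); R=Ro.from_euler("xyz",s["tcp_rot"],degrees=True)
    d=R.inv().apply(np.array(tgt)-s["tool_pos"])/10
    rv=(R.inv()*Ro.from_euler("xyz",[180,0,yaw],degrees=True)).as_rotvec()
    print("t",s["time"],"shift cm",d.round(2),"rot",rv.round(3),"pos",s["tool_pos"].round(1),s["tcp_rot"].round(2),"F",s["ft_force"].round(1),"gap",round(s["finger_gap"],1),"grip",round(s["grip_force"],1))
E
python3 - <<'E'
from h import *
T=np.load("top0.npz");S=np.load("side0.npz")
t=[(200+u/5.7-.4,140+v/5.7-.4) for u,v in((525,97),(737,67),(763,232),(552,265))]
s=[(225+u/5-.4,160+v/5-.4) for u,v in((448,300),(612,432),(462,520),(303,372))]
X=np.array([tri(T,p,S,q)[0] for p,q in zip(t,s)]);print(X.round(1),X.mean(0).round(1))
e=X[1]-X[0]+X[2]-X[3];w=X[0]-X[3]+X[1]-X[2]
print("L",np.linalg.norm(e)/2,"W",np.linalg.norm(w)/2,"ang",np.degrees(np.arctan2(e[1],e[0])),np.degrees(np.arctan2(w[1],w[0])))
for n,q in((("grey"),(T,S)),):
  for im in q:
    x=im["img"].astype(int)
    m=((x.max(2)-x.min(2)<25)&(x.mean(2)>120)&(x.mean(2)<200)).astype(np.uint8)
    N,l,st,c=cv2.connectedComponentsWithStats(m)
    for i in range(1,N):
      if st[i,4]>150 and (abs(c[i]-np.array([312,168]))<8).all() or (abs(c[i]-np.array([317,241]))<10).all() and st[i,4]>150:
        print("liner",st[i,4],plane(im,c[i],4).round(1))
for n,p,q in(("gtag",(257.6,162.79),(282.96,179.62)),("rtag",(295.66,209.02),(253.72,216.04))): print(n,tri(T,p,S,q))
go([506.3,370.4,120],168.2)
E
```

```text
[[567.2 275.6  12.4]
 [581.  178.8   8.9]
 [505.9 166.1   5. ]
 [491.  262.4  10.7]] [536.3 220.7   9.2]
L 97.75074718154944 W 76.83543407987746 ang -81.51539272278059 9.72294485092385
liner 846 [536.  221.3   4. ]
liner 873 [539.9 223.2   4. ]
gtag (array([540.88027602, 363.50705977,  69.21520622]), [1.2428305858731667, 1.2428305858729554])
rtag (array([428.52188379, 269.95010868,  69.24296978]), [1.2024113394777374, 1.20241133947778])
t 0.1 shift cm [-31.04  -5.41  11.04] rot [-0.002 -0.    -0.216] pos [245.4 547.  230.4] [-1.7991e+02 -1.0000e-02  1.5583e+02] F [-0.1  0.3  0.1] gap 85.4 grip 0.0
```

```bash
python3 -m handwheel '{"series":[[[-5,-0.9,0,0,0,-0.05,1],[-10,-1.8,1,0,0,-0.1,0.6],[-15,-2.7,3,0,0,-0.15,0.6],[-20,-3.6,5,0,0,-0.216,0.6],[-25,-4.5,7,0,0,-0.216,0.6],[-29,-5.1,9,0,0,-0.216,0.6],[-31,-5.4,11,0,0,-0.216,0.6],[-31.04,-5.41,11.04,0,0,-0.216,0.6],[-31.04,-5.41,11.04,0,0,-0.216,0.6]]]}' 60; python3 - <<'E'
from h import *
from bench import eyes
go([506.3,370.4,49],168.2)
out=[]
for n,(x,y) in(("side",(210,130)),("top",(210,120))):
    s=eyes.snapshot(n); np.savez(n+"1.npz",**s); out.append(cv2.resize(s["img"][y:y+110,x:x+100,::-1],None,fx=4,fy=4,interpolation=cv2.INTER_CUBIC))
cv2.imwrite("pics/a1.png",np.hstack(out))
E
```

```text
time: 1.23
tool_pos: [505.8, 371.9, 121.0]
tcp_rot: [180.0, -0.0, 168.2]
ft_force: [-0.8, 1.1, -0.8]
finger_gap: 50.8
grip_force: 0.0
t 1.225 shift cm [-0.08 -0.14  7.2 ] rot [ 0.    -0.001  0.001] pos [505.8 371.9 121. ] [ 1.7999e+02 -4.0000e-02  1.6825e+02] F [-0.8  1.1 -0.8] gap 50.8 grip 0.0
```

View pics/a1.png

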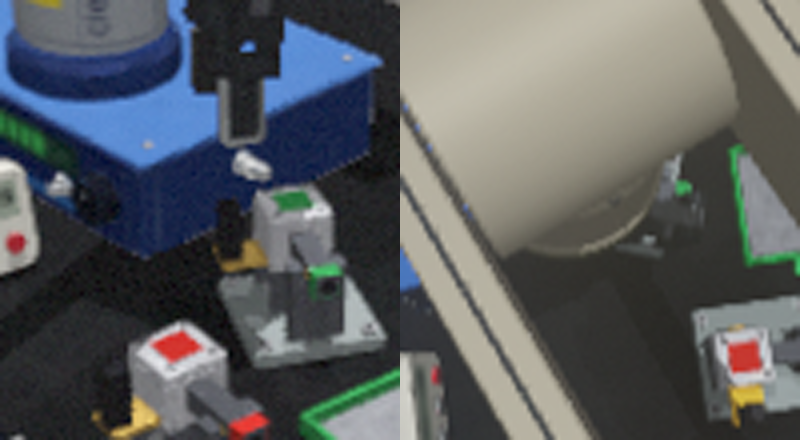

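The side view shows the fingers above the green tab (fingertips at about (270,166), tab at (267,183)). The top view is blocked by the arm. I'll go down to the tab.

```bash
python3 - <<'E'
from h import *
S=np.load("side1.npz")
for X in((505.8,371.9,121),(506.3,370.4,73)):
  p=S["mtx"]@(S["R"]@np.array(X)+S["t"]);print(p[:2]/p[2])
E
python3 -m handwheel '{"series":[[[-0.05,-0.1,2,0,0,0,0.6],[-0.08,-0.12,4,0,0,0,0.6],[-0.08,-0.12,6,0,0,0,0.6],[-0.08,-0.12,7.2,0,0,0,0.6],[-0.08,-0.12,7.2,0,0,0,0.6]]]}'; python3 - <<'E'
from h import *
from bench import eyes
go([506.3,370.4,49],168.2)
s=eyes.snapshot("side"); cv2.imwrite("pics/a2.png",cv2.resize(s["img"][150:240,220:320,::-1],None,fx=6,fy=6,interpolation=cv2.INTER_CUBIC))
E
```

```text
[265.63644401 160.04139666]
[266.3947819  180.49595744]
time: 1.95
tool_pos: [506.1, 369.0, 46.9]
tcp_rot: [-179.9, -0.1, 168.2]
ft_force: [0.3, 0.3, -0.1]
finger_gap: 51.5
grip_force: 0.0
t 1.95 shift cm [ 0.01  0.14 -0.21] rot [-0.002 -0.002  0.   ] pos [506.1 369.   46.9] [-1.7988e+02 -1.3000e-01  1.6821e+02] F [ 0.3  0.3 -0.1] gap 51.5 grip 0.0
```

View pics/a2.png

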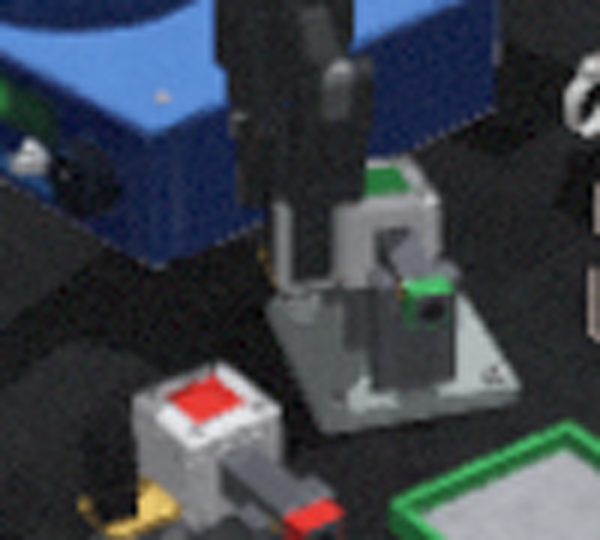

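The near finger stands in front of the tab, clear of the housing. I'll centre it and close.

```bash
python3 -m handwheel '{"series":[[[0,0.13,-0.25,0,0,0,0.6],[0,0.13,-0.25,0,0,0,0],[0,0.13,-0.25,0,0,0,0],[0,0.13,-0.25,0,0,0,0],[0,0.13,-0.25,0,0,0,0],[0,0.13,-0.25,0,0,0,0]]]}' 70; python3 - <<'E'
from h import *
go([506.3,370.4,49],168.2)
E
```

```text
time: 2.75
tool_pos: [507.8, 371.2, 52.1]
tcp_rot: [180.0, 0.0, 168.2]
ft_force: [-1.8, -0.0, 5.9]
finger_gap: 12.2
grip_force: 68.4
t 2.75 shift cm [ 0.13 -0.11  0.31] rot [0.001 0.001 0.   ] pos [507.8 371.2  52.1] [1.7995e+02 4.0000e-02 1.6821e+02] F [-1.8 -0.   5.9] gap 12.2 grip 68.4
```

```bash
python3 -m handwheel '{"series":[[[0.4,0,0,0,0,0,0],[0.8,0,0,0,0,0,0],[1.2,0,0,0,0,0,0],[1.6,0,0,0,0,0,0],[1.65,0,0,0,0,0,0],[1.65,0,0,0,0,0,0],[1.65,0,0,0,0,0,0]]]}'; python3 - <<'E'
from h import *
go([507.8-16.1,371.2+3.4,52],168.2)
E
```

```text
time: 3.62
tool_pos: [492.4, 374.2, 51.9]
tcp_rot: [180.0, 0.1, 168.2]
ft_force: [7.3, -2.2, 2.5]
finger_gap: 12.1
grip_force: 68.3
t 3.625 shift cm [ 0.08  0.02 -0.01] rot [ 0.001  0.002 -0.   ] pos [492.4 374.2  51.9] [1.7996e+02 1.3000e-01 1.6820e+02] F [ 7.3 -2.2  2.5] gap 12.1 grip 68.3
```

The force of 7.6 N and 15.7 mm of travel mean the latch is out. Lifting.

```bash
python3 -m handwheel '{"series":[[[0.03,0,-0.8,0,0,0,0],[0.03,0,-1.6,0,0,0,0],[0.03,0,-2.4,0,0,0,0],[0.03,0,-3.4,0,0,0,0],[0.03,0,-5,0,0,0,0],[0.03,0,-8,0,0,0,0],[0.03,0,-8,0,0,0,0],[0.03,0,-8,0,0,0,0]]]}'; python3 - <<'E'
from h import *
from bench import eyes
import math
a=math.radians(-81.4);ex=np.array([math.cos(a),math.sin(a)]);ey=np.array([-ex[1],ex[0]])
tab=np.array([537,221.5])-22.5*ex-23*ey;print(tab)
go([*tab,110],188.6)
s=eyes.snapshot("side"); cv2.imwrite("pics/a3.png",cv2.resize(s["img"][120:240,220:360,::-1],None,fx=5,fy=5,interpolation=cv2.INTER_CUBIC))
E
```

```text
time: 4.62
tool_pos: [490.5, 374.3, 130.6]
tcp_rot: [-180.0, -0.0, 168.2]
ft_force: [-0.7, -0.0, -2.8]
finger_gap: 12.3
grip_force: 69.2
[510.89405801 240.30770567]
t 4.625 shift cm [ -4.73 -12.69   2.07] rot [-0.    -0.001 -0.356] pos [490.5 374.3 130.6] [-1.7997e+02 -4.0000e-02  1.6822e+02] F [-0.7 -0.  -2.8] gap 12.3 grip 69.2
```

View pics/a3.png

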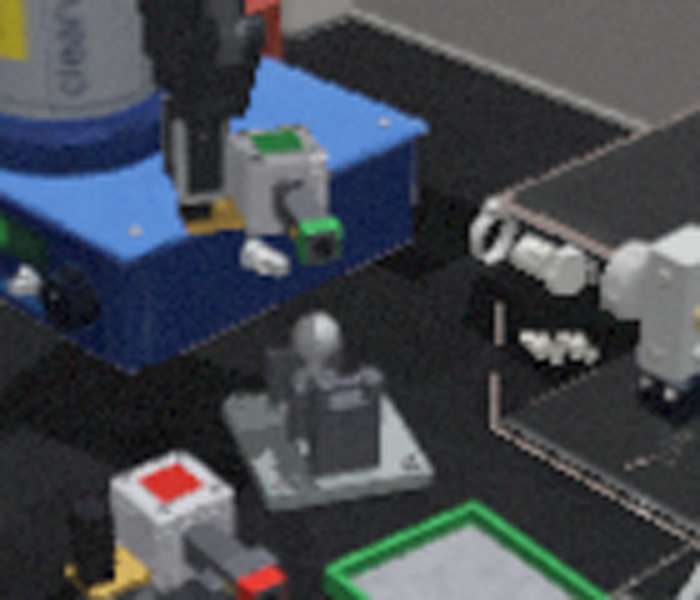

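The coupler is off the ball and level, with the ball at (318,335) in the zoom. Now moving over the nest.

```bash
python3 -m handwheel '{"series":[[[-0.8,-2,0,0,0,-0.08,0],[-1.8,-5,0,0,0,-0.18,0],[-2.9,-8,0,0,0,-0.27,0],[-4,-10.5,0.5,0,0,-0.356,0],[-4.73,-12.6,2,0,0,-0.356,0],[-4.73,-12.69,3,0,0,-0.356,0],[-4.73,-12.69,4,0,0,-0.356,0],[-4.73,-12.69,4,0,0,-0.356,0],[-4.73,-12.69,4,0,0,-0.356,0]]]}'; python3 - <<'E'
from h import *
from bench import eyes,status
go([510.9,240.3,88],188.6)
z=status.sense()["tool_pos"][2]
for n in("side","top"):
  s=eyes.snapshot(n);np.savez(n+"4.npz",**s)
  for a,p,m in blobs(s["img"],"g"):
    X=plane(s,p,z+16.1)
    if 440<X[0]<640 and 130<X[1]<300: print(n,a,p,X.round(1))
E
```

```text
time: 5.8
tool_pos: [511.4, 241.2, 91.6]
tcp_rot: [180.0, 0.0, -171.3]
ft_force: [-0.7, -0.9, -1.8]
finger_gap: 12.2
grip_force: 69.2
t 5.8 shift cm [ 0.07 -0.08  0.36] rot [0.    0.    0.001] pos [511.4 241.2  91.6] [ 1.7999e+02  2.0000e-02 -1.7135e+02] F [-0.7 -0.9 -1.8] gap 12.2 grip 69.2
side 24 [316.04 190.25] [545.9 242.3 107.7]
side 48 [334.73 209.73] [539.9 173.3 107.7]
top 20 [293.1 160.5] [539.5 280.3 107.7]
top 12 [296.92 183.17] [486.3 271.2 107.7]
```

```bash
python3 -m handwheel '{"series":[[[0,0,2,0,0,0,0],[0,0,4,0,0,0,0],[0,0,5.5,0,0,0,0],[0,0,5.8,0,0,0,0],[0,0,5.8,0,0,0,0],[0,0,5.8,0,0,0,0]]]}'; python3 - <<'E'
from h import *
from bench import eyes,status
go([510.9,240.3,20],188.6)
z=status.sense()["tool_pos"][2]
s=eyes.snapshot("side")
for a,p,m in blobs(s["img"],"g"):
    X=plane(s,p,z+14); 
    if 440<X[0]<640 and 130<X[1]<300: print(a,p,X.round(1))
cv2.imwrite("pics/a4.png",cv2.resize(s["img"][180:280,270:370,::-1],None,fx=6,fy=6,interpolation=cv2.INTER_CUBIC))
E
```

```text
time: 6.65
tool_pos: [512.1, 240.7, 34.2]
tcp_rot: [180.0, 0.1, -171.4]
ft_force: [0.4, -0.1, -2.6]
finger_gap: 12.0
grip_force: 69.2
t 6.65 shift cm [ 0.13 -0.02  1.42] rot [0.    0.001 0.   ] pos [512.1 240.7  34.2] [ 1.7998e+02  8.0000e-02 -1.7140e+02] F [ 0.4 -0.1 -2.6] gap 12.0 grip 69.2
11 [315.91 216.18] [548.9 241.9  48.2]
459 [314.37 249.19] [493.5 159.1  48.2]
43 [333.35 234.47] [546.1 178.9  48.2]
```

View pics/a4.png

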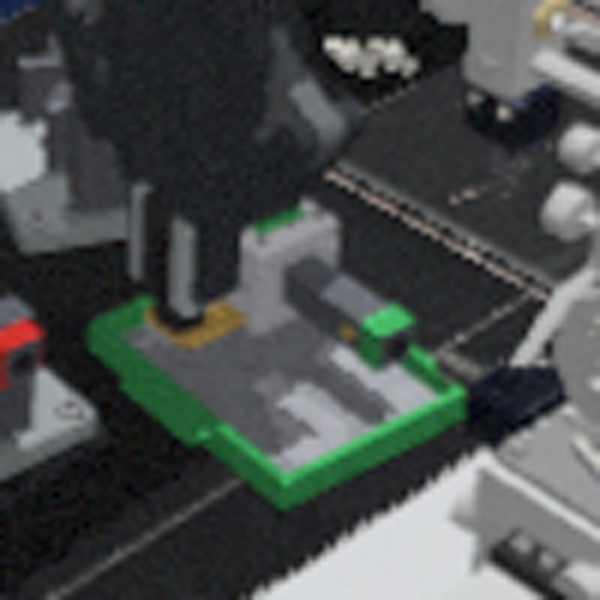

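The coupler hangs level over the nest, with sleeve and housing inside the rims. I'll lower it until it touches.

```bash
python3 -m handwheel '{"series":[[[0,0,0.5,0,0,0,0],[0,0,0.8,0,0,0,0],[0,0,1.0,0,0,0,0],[0,0,1.15,0,0,0,0],[0,0,1.15,0,0,0,0],[0,0,1.15,0,0,0,0]]]}'; python3 - <<'E'
from h import *
go([510.9,240.3,20],188.6)
E
```

```text
time: 7.45
tool_pos: [511.5, 240.5, 22.0]
tcp_rot: [-180.0, 0.0, -171.4]
ft_force: [0.3, -0.5, -3.5]
finger_gap: 11.9
grip_force: 69.2
t 7.45 shift cm [ 0.06 -0.01  0.2 ] rot [-0.  0.  0.] pos [511.5 240.5  22. ] [-1.8000e+02  1.0000e-02 -1.7139e+02] F [ 0.3 -0.5 -3.5] gap 11.9 grip 69.2
```

```bash
python3 -m handwheel '{"series":[[[0,0,0.1,0,0,0,0],[0,0,0.2,0,0,0,0],[0,0,0.25,0,0,0,0],[0,0,0.25,0,0,0,0]]]}'; python3 - <<'E'
from h import *
go([510.9,240.3,20],188.6)
E
```

```text
time: 7.95
tool_pos: [511.6, 240.6, 20.2]
tcp_rot: [180.0, 0.0, -171.4]
ft_force: [-4.6, -1.2, 5.2]
finger_gap: 12.2
grip_force: 70.3
t 7.95 shift cm [ 0.07 -0.02  0.02] rot [0. 0. 0.] pos [511.6 240.6  20.2] [ 1.8000e+02  1.0000e-02 -1.7139e+02] F [-4.6 -1.2  5.2] gap 12.2 grip 70.3
```

```bash
python3 -m handwheel '{"series":[[[0,0,0,0,0,0,0.3],[0,0,0,0,0,0,0.6],[0,0,0,0,0,0,0.6],[0,0,0,0,0,0,0.6],[0,0,-1,0,0,0,0.6],[0,0,-4,0,0,0,0.6],[0,0,-8,0,0,0,0.6],[0,0,-11,0,0,0,0.6],[0,0,-11,0,0,0,0.6],[0,0,-11,0,0,0,0.6]]]}'; python3 - <<'E'
from h import *
from bench import eyes
go([394.8,265.7,131],188.8)
s=eyes.snapshot("side");np.savez("side5.npz",**s)
for a,p,m in blobs(s["img"],"g"):
  for z in (36,):
    X=plane(s,p,z)
    if 440<X[0]<640 and 130<X[1]<300: print(a,p,X.round(1))
cv2.imwrite("pics/a5.png",cv2.resize(s["img"][180:280,240:370,::-1],None,fx=5,fy=5,interpolation=cv2.INTER_CUBIC))
E
```

```text
time: 9.2
tool_pos: [511.2, 240.4, 129.2]
tcp_rot: [-180.0, -0.0, -171.4]
ft_force: [0.1, -0.4, -0.8]
finger_gap: 50.7
grip_force: 0.0
t 9.2 shift cm [11.13  4.24 -0.18] rot [-0.    -0.    -0.003] pos [511.2 240.4 129.2] [-1.8000e+02 -1.0000e-02 -1.7139e+02] F [ 0.1 -0.4 -0.8] gap 50.7 grip 0.0
42 [313.21 220.64] [546.  245.9  36. ]
542 [316.78 247.31] [508.5 173.9  36. ]
```

View pics/a5.png

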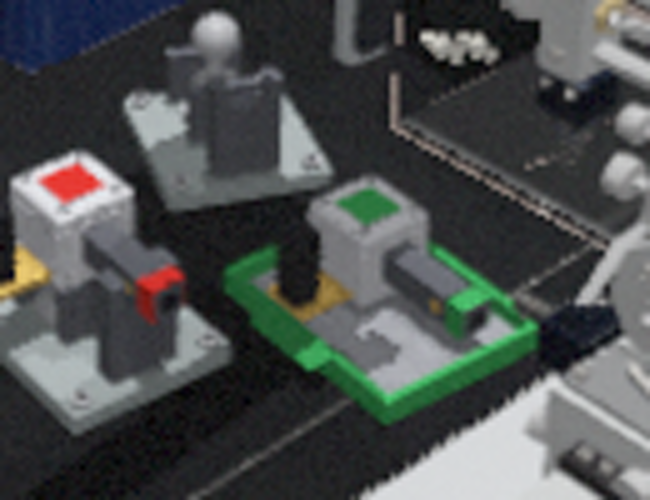

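The green coupler lies flat in the nest, with its tag at (546,246) against an expected (545.5,245.5). Now the red tab.

```bash
python3 -m handwheel '{"series":[[[4,1.5,-0.2,0,0,0,0.6],[8,3,-0.2,0,0,0,0.6],[11,4.2,-0.2,0,0,0,0.6],[11.13,4.24,0,0,0,0,0.6],[11.13,4.24,0,0,0,0,0.6],[11.13,4.24,2,0,0,0,0.6],[11.13,4.24,3.5,0,0,0,0.6],[11.13,4.24,4,0,0,0,0.6],[11.13,4.24,4,0,0,0,0.6]]]}'; python3 - <<'E'
from h import *
go([394.8,265.7,50],188.8)
E
```

```text
time: 10.38
tool_pos: [395.0, 265.4, 89.0]
tcp_rot: [-180.0, -0.1, -171.4]
ft_force: [0.1, 0.0, -0.1]
finger_gap: 51.3
grip_force: 0.0
t 10.375 shift cm [0.01 0.03 3.9 ] rot [-0.    -0.001 -0.004] pos [395.  265.4  89. ] [-1.7998e+02 -6.0000e-02 -1.7142e+02] F [ 0.1  0.  -0.1] gap 51.3 grip 0.0
```

```bash
python3 -m handwheel '{"series":[[[0,0,1.5,0,0,0,0.6],[0,0.03,3,0,0,0,0.6],[0,0.03,3.9,0,0,0,0.6],[0,0.03,3.9,0,0,0,0.6],[0,0.03,3.9,0,0,0,0.6],[0,0.03,3.9,0,0,0,0],[0,0.03,3.9,0,0,0,0],[0,0.03,3.9,0,0,0,0],[0,0.03,3.9,0,0,0,0],[0,0.03,3.9,0,0,0,0]]]}' 80; python3 - <<'E'
from h import *
go([394.8-16.3,265.7-2.5,50],188.8)
E
```

```text
time: 11.62
tool_pos: [395.3, 266.2, 51.0]
tcp_rot: [180.0, 0.0, -171.4]
ft_force: [-2.1, -0.9, 5.8]
finger_gap: 12.0
grip_force: 79.0
t 11.625 shift cm [ 1.7  -0.05  0.09] rot [ 0.     0.001 -0.003] pos [395.3 266.2  51. ] [ 1.7998e+02  4.0000e-02 -1.7140e+02] F [-2.1 -0.9  5.8] gap 12.0 grip 79.0
```

```bash
python3 -m handwheel '{"series":[[[0.4,0,0,0,0,0,0],[0.8,0,0,0,0,0,0],[1.2,0,0,0,0,0,0],[1.6,0,0,0,0,0,0],[1.68,0,0,0,0,0,0],[1.68,0,0,0,0,0,0],[1.68,0,0,0,0,0,0]]]}'; python3 - <<'E'
from h import *
go([394.8-16.3,265.7-2.5,50],188.8)
E
```

```text
time: 12.5
tool_pos: [379.5, 263.6, 50.9]
tcp_rot: [180.0, 0.2, -171.4]
ft_force: [7.9, -0.3, 0.2]
finger_gap: 11.9
grip_force: 78.3
t 12.5 shift cm [ 0.1  -0.03  0.09] rot [ 0.     0.003 -0.003] pos [379.5 263.6  50.9] [ 1.7999e+02  1.7000e-01 -1.7139e+02] F [ 7.9 -0.3  0.2] gap 11.9 grip 78.3
```

```bash
python3 -m handwheel '{"series":[[[0,0,-0.8,0,0,0,0],[0,0,-1.6,0,0,0,0],[0,0,-2.4,0,0,0,0],[0,0,-3.4,0,0,0,0],[0,0,-5,0,0,0,0],[0,0,-7,0,0,0,0],[0,0,-9,0,0,0,0],[0,0,-10.3,0,0,0,0],[0,0,-10.3,0,0,0,0],[0,0,-10.3,0,0,0,0],[0,0,-10.3,0,0,0,0],[0,0,-10.3,0,0,0,0]]]}'; python3 - <<'E'
from h import *
from bench import eyes
go([379,263,152],188.8)
s=eyes.snapshot("side");cv2.imwrite("pics/a6.png",cv2.resize(s["img"][110:290,200:370,::-1],None,fx=3.3,fy=3.3,interpolation=cv2.INTER_CUBIC))
E
```

```text
time: 14.0
tool_pos: [378.0, 263.3, 152.7]
tcp_rot: [-180.0, -0.1, -171.4]
ft_force: [-0.0, -0.4, -2.5]
finger_gap: 11.8
grip_force: 78.8
t 14.0 shift cm [-0.1  -0.04  0.07] rot [-0.    -0.001 -0.003] pos [378.  263.3 152.7] [-1.7997e+02 -7.0000e-02 -1.7140e+02] F [-0.  -0.4 -2.5] gap 11.8 grip 78.8
```

View pics/a6.png

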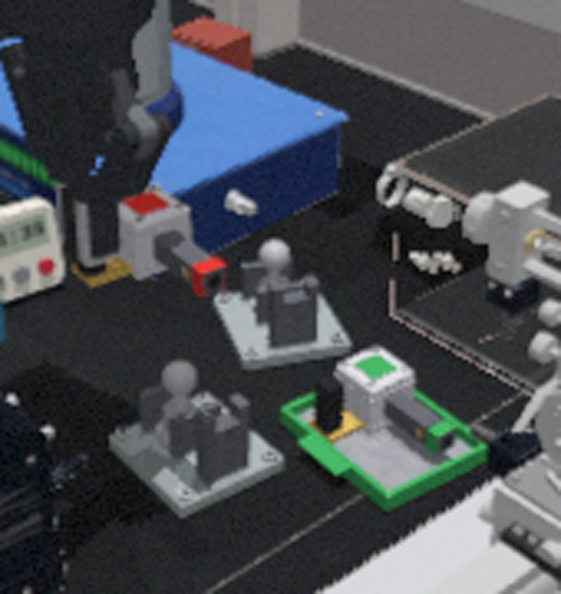

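The red coupler is held level about 10 cm above its ball, the green one lies flat in the nest, and the timer is where it stood. Handing in.

```bash
python3 -c "
from bench import r
print(r.hand_in())"
```

```text
the job is handed in; nothing more can be done
None
```

I handed the job in at about 14 s, with the green-tagged coupler let go flat in the pass nest, the red-tagged one held level about 10 cm above its ball and the timer untouched; the hand-in returned no verdict.

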